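# Shut the garnish box and tuck its cover under the lip

### The arm

A 6-joint arm with a two-finger parallel gripper is mounted at the origin on the work surface. World frame = base frame: x ahead of the robot, y to its left, z up, the work surface at z = 0. Lengths are in m, angles in rad, forces in N, time in s.
With the tool pointing down it reaches from about 0.3 to 0.875 m from the base axis. Payload 6.4 kg.
Tool frame: the origin (TCP) lies midway between the tips of the shut fingers; the grasp point (between the pads) lies 19 mm behind it; z points along the fingers, y is the direction in which the jaws open and shut (so a half turn about z gives the same grasp; the last joint's range is limited). The gripper opens to 85 mm and grips with 20 to 120 N. Pads are 22 mm wide; open, the fingers measure 114 mm over their backs; the gripper's body (76 mm by 85 mm) begins 54 mm behind the grasp point. The pads swing forward as they close: fully open they stand 13 mm farther back than shut.
Start: joints at [-1.356, 0.181, 1.607, -0, 1.354, -0.206], TCP at [0.235, -0.525, 0.231] pointing down, gripper open.
Joint ranges: [-2.99, 2.99], [-0.89, 2.07], [0.3, 2.58], [-1.14, 4.28], [0, 2.63], [-3.12, 3.12]. Speed limits (rad/s): [2.57, 2.57, 3.01, 3.14, 3.14, 3.14].

### API

Orientations are given as a unit quaternion [w, x, y, z].
In Python, from bench import ctrl gives the robot as it stands.
- The arm moves only by the tool apply_moves, never from a script. Its argument "plan" is a list of rows, each an object with "translation": the shift along the tool's x, y, z in m, a list of three; "angular": the turn, a rotation vector about the tool's x, y, z in rad, a list of three; "hand": the finger opening in m, from 0 to 0.0854. In form: [{"translation": [x, y, z], "angular": [rx, ry, rz], "hand": hand}, ...]. A call has 1 to 10 rows; each row shifts and turns the commanded pose from where the row before left it, along the tool's axes as they then stand; what a row does not reach is not made up. A row lasts 1/8 s, in which the tool goes at most 62.5 mm and 10.7 degrees, less where a joint would pass 70% of its speed; a pose out of reach is approached as far as the arm can. A call with a gripper value outside its range is refused whole. The fingers move at their own pace and stop on an object; the grip force is fixed at half the most. Time passes only in rows, so rows that do not move let the fingers close. It gives the time, the measured TCP pose, the force and the opening at its end, in the units of the state.
- ctrl.get_obs(): the state, without advancing time (a new reading comes with each control period).
- ctrl.camera(name): name is "scene" or "top" or "wrist"; returns a dict with "img" (400x640x3 uint8, red, green, blue), "K" (3x3 intrinsics, pixels), "eye" and "orientation" of the camera in the world. Camera axes: x right, y up, looking along -z (the intrinsics and any distortion apply to the point x, -y, -z); pixel columns grow to the right and rows downward; lengths in m; the calibration is good to about 2 mm. A picture is of the moment at which its call begins. There is no depth.
- ctrl.hand_in(): hands the job in, once; it reports no verdict.
The state is a dict: "time_s": time; "q": joint angles; "dq": joint speeds; "joint_efforts": joint torques, N m; "eef_pos": TCP position; "eef_rot": TCP orientation; "wrist_force": force on the tool from outside, world axes, zero at the start; "torque": the same for the moment, N m; "opening": opening from 0.0 (shut) to 1.0 (fully open).
Only numpy, scipy, OpenCV 4.12 (cv2) and the standard library are available. Lean on these libraries where they do the work, as an engineer would, in place of code of your own. Each camera call takes 0.05 s, during which the arm holds its last target.

### The job

The steel garnish box on the food stall has been left open. Using only the fingertips or the outside of the fingers, fold its hinged cover over until it lies flat on the box, then, keeping it pressed down, push it along so that its free edge is tucked fully home beneath the box's bent-over lip and stays there, and take the hand away. Do not pinch the cover, lift nothing, and leave the other things on the counter where they stand.

Things in the scene. Friction and masses are not known exactly. Their poses are not given: they have to be found in the camera images.
- garnish_box: Open sheet-steel box of limes and chillies, fixed to the counter, 176 mm long, 124 wide, side walls 60 high (the shut cover lies on them). Origin: on the counter, mid-width. Own x axis: level along its length, from hinge end (x = -85 mm) to lip end (x = 91 mm), the way the cover folds and is then pushed; z up.
- lip_mouth (a point): Mid-width point in the mouth of the retaining lip, 66.5 mm above the counter, x = 64 mm in the box frame; axes as the box. The lip is a sheet 124 mm wide bent back from the end wall towards the hinge: flat from x = 91 to 72 mm, underside 67.5 and top 70.5 mm above the counter, then flared up to about 74 mm at x = 64 mm.
- hinge_bar (a joint): Slide of the cover's hinge bar along the box's x axis, in m: 0 = drawn back, 0.026 = home against its stop. The hinge axis is level, across the box, 62 mm above the counter, at x = -75 mm + this value. Stays where it is left; takes about 4 N to push.
- cover (a joint): Angle of the cover about the hinge axis, rad: 0 = flat on the box, 1.57 = upright, 2.35 = leaning back, open as far as it goes. A weak spring wants it open at about 2.0 (some 1 N at the free edge holds it down), so it rises again unless held or tucked.
- cover_outer: Outer skin (top when shut) of the aluminium cover: 122 mm wide, 4 thick, free edge 130 mm from the hinge axis. A thumb step crosses its width: a face 9.5 mm high, 95 mm from the axis, facing the hinge, then sloping to the skin at about 117 mm. Origin on the hinge axis, mid-width, x to the free edge, z out of the outer face (face at z = 2 mm).
- cover_inner: Inner lining of the same cover, the face turned to the garnish when shut; it starts 5 mm inside the free edge. Origin and axes as cover_outer. Fingers on both skins at once count as pinching the cover.
- step_foot (a point): Foot of the thumb step on the outer face, middle of the cover's width, 95 mm from the hinge axis. Axes as cover_outer.
- cover_edge (a point): Middle of the cover's free edge, 130 mm from the hinge axis. Axes as cover_outer.
- sauce_bottle: Brown glass bottle with white cap, 60 mm across, 200 mm high. Origin: centre of its underside, on the counter. A bystander.
- pickle_jar: Green glass jar with steel lid, 76 mm across, 110 mm high. Origin: centre of its underside. A bystander.
- mug: White mug, 76 mm across, 85 mm high, with a handle. Origin: centre of its underside. A bystander.
- dip_bowl: Small steel bowl, 76 mm across, 35 mm high, standing close to one long side of the garnish box. Origin: centre of its underside. A bystander.
- spice_jar: Small glass jar with dark lid, 52 mm across, 70 mm high, close to the other long side of the box. Origin: centre of its underside. A bystander.
- chopping_block: Round wooden chopping block, 200 mm across, 50 mm high. Origin: centre of its underside. A bystander.
- spatula: Spatula, 260 mm long, lying flat. Origin: on the counter, under its middle. A bystander.
- skewer_cup: Grey cup, 72 mm across, 100 mm high. Origin: centre of its underside. A bystander.

How it is judged:
By the outcome, as a careful person would: the job done as asked, in the order asked, and still so for the second after the job is handed in, with the robot touching nothing.
It also fails if it takes over 48 s, if anything falls off the work surface, if the arm or the gripper's body presses on something with over 40 N, if the wrist force passes 120 N, or if a joint passes its speed limit or range.

## Working session

There is one attempt and no reset: what is moved stays moved. The work goes in short steps, Python scripts to look and compute and a tool call to move; the robot and the scene stay as the last step left them, time stands still between calls to the robot, and variables do not carry over. Pictures are saved under pics/ and viewed, and the job is handed in when it is done.

Besides the shell and the picture viewer there is one more tool, called after "Call:" by a JSON object that holds its "fn" and its "kwargs". apply_moves: Moves the arm, as the interface text tells. Its arguments: {"type":"object","properties":{"plan":{"type":"array","items":{"type":"object","properties":{"translation":{"type":"array","items":{"type":"number"}},"angular":{"type":"array","items":{"type":"number"}},"hand":{"type":"number"}}}}},"required":["plan"]}

```bash
mkdir -p pics; ls; python3 - <<'E'
from bench import ctrl
import cv2,numpy as np,pickle
o=ctrl.get_obs(); print(o)
for n in ["scene","top","wrist"]:
    c=ctrl.camera(n); pickle.dump(c,open(f"pics/{n}0.pkl","wb"))
    cv2.imwrite(f"pics/{n}0.png",c["img"][:,:,::-1]); print(n,c["K"],c["eye"],c["orientation"],[k for k in c if k!='img'])
E
```

```text
pics
{'time_s': 0.0, 'q': array([-1.35631315e+00,  1.81553039e-01,  1.60800421e+00, -1.98501947e-05,
        1.35378167e+00, -2.06305584e-01]), 'dq': array([ 0.00082428,  0.00052125,  0.00036087,  0.00252639,  0.00120553,
       -0.00129407]), 'joint_efforts': array([-1.70199360e-05, -4.44870329e+01, -3.51337481e+01, -2.40738136e-04,
        9.10613453e-03, -1.31189856e-05]), 'eef_pos': array([ 0.2347646 , -0.52429153,  0.23037923]), 'eef_rot': array([-8.73085373e-04,  9.77947805e-01,  2.08847620e-01, -1.32604013e-05]), 'wrist_force': array([-0.50532959, -0.21247752,  0.228923  ]), 'torque': array([-0.0093317 ,  0.03681796,  0.0215715 ]), 'opening': 1.0050651129704589}
scene [[409.00240912   0.         315.3830908 ]
 [  0.         409.00240912 196.34384076]
 [  0.           0.           1.        ]] [ 1.13527724 -0.11398431  0.93732516] [0.72948883 0.21171016 0.19089665 0.62175825] ['K', 'eye', 'orientation']
top [[405.03393961   0.         313.18129304]
 [  0.         405.03393961 199.88884612]
 [  0.           0.           1.        ]] [ 0.45880882 -0.01470262  1.25515044] [-0.69969593 -0.04121652  0.03416174  0.71243229] ['K', 'eye', 'orientation']
wrist [[349.71672183   0.         327.76056568]
 [  0.         349.71672183 200.36445424]
 [  0.           0.           1.        ]] [ 0.30529343 -0.49235583  0.37238917] [ 0.82876803 -0.12993239  0.08552486 -0.53753755] ['K', 'eye', 'orientation']
```

View pics/scene0.png

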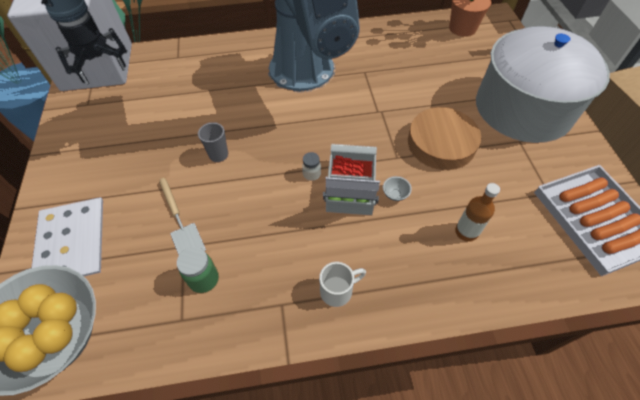

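View pics/top0.png

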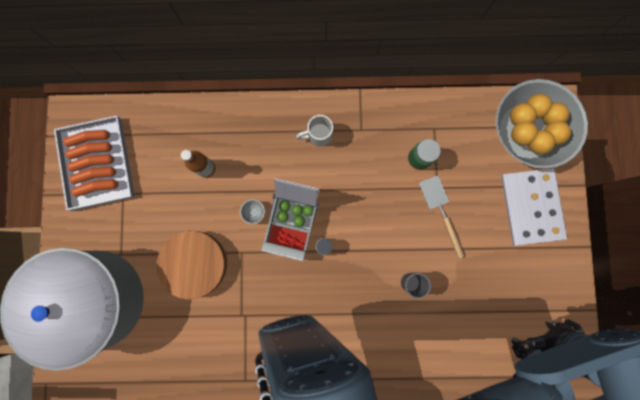

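View pics/wrist0.png

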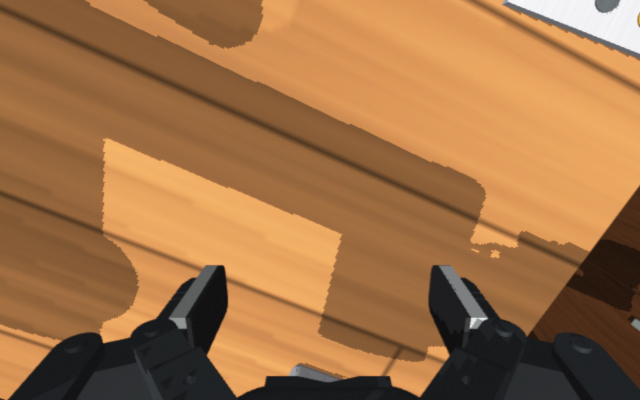

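The top view shows the box at about (292,222), with the open cover at its far end (295,193). The lip is at the near end, around (287,252). The bowl is on the left and the spice jar on the right. Next I'll zoom in for measurement.

```bash
cat > h.py <<'E'
import numpy as np,cv2,pickle
from scipy.spatial.transform import Rotation as R
def ray(c,u,v):
    K=c["K"];p=np.array([(u-K[0,2])/K[0,0],-(v-K[1,2])/K[1,1],-1.])
    q=c["orientation"];return R.from_quat([q[1],q[2],q[3],q[0]]).apply(p)
def onz(c,u,v,z):
    d=ray(c,u,v);return c["eye"]+d*(z-c["eye"][2])/d[2]
def proj(c,P):
    q=c["orientation"];p=R.from_quat([q[1],q[2],q[3],q[0]]).inv().apply(np.asarray(P)-c["eye"])
    K=c["K"];return np.array([K[0,0]*p[0]/-p[2]+K[0,2],K[1,1]*-p[1]/-p[2]+K[1,2]])
def tri(c1,p1,c2,p2):
    d1=ray(c1,*p1);d2=ray(c2,*p2);A=np.stack([d1,-d2],1)
    s=np.linalg.lstsq(A,c2["eye"]-c1["eye"],rcond=None)[0]
    a=c1["eye"]+d1*s[0];b=c2["eye"]+d2*s[1];return (a+b)/2,np.linalg.norm(a-b)
E
python3 - <<'E'
from h import *
for n,(x,y,w,h) in {"top":(225,165,120,110),"scene":(290,130,130,100)}.items():
    c=pickle.load(open(f"pics/{n}0.pkl","rb"));im=c["img"][y:y+h,x:x+w,::-1]
    cv2.imwrite(f"pics/{n}0z.png",cv2.resize(im,None,fx=6,fy=5.4 if 0 else 5.4,interpolation=cv2.INTER_CUBIC) if 0 else cv2.resize(im,None,fx=5,fy=5,interpolation=cv2.INTER_CUBIC))
    print(n, c["K"][0,0], "view x,y dirs", onz(c,320,200,0), onz(c,420,200,0))
E
```

```text
top 405.03393960740607 view x,y dirs [ 5.92551369e-01 -2.45774569e-02 -2.22044605e-16] [ 0.58676573 -0.33524956  0.        ]
scene 409.0024091157764 view x,y dirs [ 0.5426921  -0.02339996  0.        ] [0.58699379 0.24374871 0.        ]
```

View pics/top0z.png

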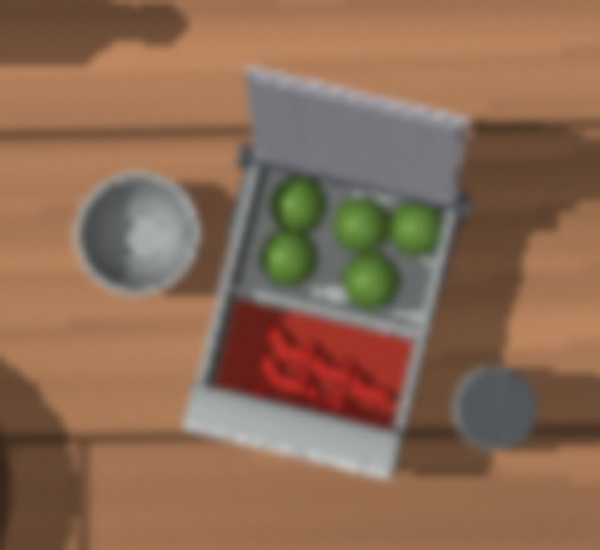

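View pics/scene0z.png

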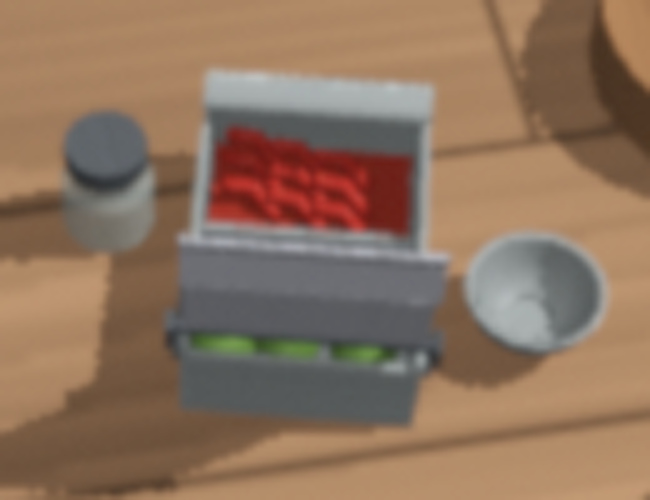

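```bash
python3 - <<'E'
from h import *
t=pickle.load(open("pics/top0.pkl","rb"));s=pickle.load(open("pics/scene0.pkl","rb"))
T=lambda u,v:(225+u/5-.4,165+v/5-.4); S=lambda u,v:(290+u/5-.4,130+v/5-.4)
a,b=onz(t,*T(184,430),.0705),onz(t,*T(391,478),.0705)
print("lip end top",a,b,np.linalg.norm(a-b))
a2,b2=onz(s,*S(207,70),.0705),onz(s,*S(434,85),.0705)
print("lip end scene",a2,b2,np.linalg.norm(a2-b2))
ha,hb=onz(t,*T(245,157),.062),onz(t,*T(463,208),.062)
print("lugs",ha,hb,np.linalg.norm(ha-hb))
h2,h3=onz(s,*S(177,334),.062),onz(s,*S(432,351),.062)
print("lugs scene",h2,h3)
for p,q in [((247,68),(447,262)),((468,122),(180,236))]:
    print("cover corner",tri(t,T(*p),s,S(*q)))
m=(a+b)/2;hm=(ha+hb)/2;d=(m-hm)[:2];print("len",np.linalg.norm(d),"axis",d/np.linalg.norm(d),np.degrees(np.arctan2(d[1],d[0])))
w=(b-a)[:2];print("width normal yaw",np.degrees(np.arctan2(-w[0]*-1,-w[1]*1)),w, )
E
```

```text
lip end top [0.44031762 0.14911343 0.0705    ] [0.4106488  0.02915433 0.0705    ] 0.1235735543245164
lip end scene [0.40978179 0.02933124 0.0705    ] [0.44107784 0.15007385 0.0705    ] 0.12473259972657345
lugs [0.60045101 0.11340205 0.062     ] [ 0.56766178 -0.01545616  0.062     ] 0.1329645491088981
lugs scene [ 0.57320491 -0.01504664  0.062     ] [0.60451537 0.11072786 0.062     ]
cover corner (array([0.63367698, 0.09795038, 0.18433693]), np.float64(0.001842652310723446))
cover corner (array([ 0.60202794, -0.01899565,  0.18764319]), np.float64(0.00022606909079216902))
len 0.16357981838604924 axis [-0.96939335  0.24551278] 165.7878604259018
width normal yaw -13.891873906622905 [-0.02966882 -0.11995909]
```

Box pose: origin about (0.514, 0.067), long axis at yaw 165.8°, pointing towards the robot. The cover angle is about 1.83 rad. These all agree with the given sizes: 124 mm width, and 128 mm measured against 130 mm for the free edge. I'll shut the fingers, line up and go behind the cover.

Call:
{"fn": "apply_moves", "kwargs": {"plan": [{"translation": [0, 0, -0.015], "angular": [0, 0, 0.167], "hand": 0}, {"translation": [0, 0, -0.015], "angular": [0, 0, 0.167], "hand": 0}, {"translation": [0, 0, -0.015], "angular": [0, 0, 0.167], "hand": 0}, {"translation": [0, 0, -0.015], "angular": [0, 0, 0.167], "hand": 0}, {"translation": [0.022, -0.05, 0], "angular": [0, 0, 0], "hand": 0}, {"translation": [0.022, -0.05, 0], "angular": [0, 0, 0], "hand": 0}, {"translation": [0.022, -0.05, 0], "angular": [0, 0, 0], "hand": 0}, {"translation": [0.022, -0.05, 0], "angular": [0, 0, 0], "hand": 0}, {"translation": [0.022, -0.05, 0], "angular": [0, 0, 0], "hand": 0}, {"translation": [0.022, -0.05, 0], "angular": [0, 0, 0], "hand": 0}]}}

```text
time_s: 1.4
eef_pos: [0.437, -0.2647, 0.2911]
eef_rot: [-0.0, 0.992, -0.123, -0.0]
wrist_force: [0.1, 0.6, -0.3]
opening: -0.002
```

Call:
{"fn": "apply_moves", "kwargs": {"plan": [{"translation": [0.022, -0.05, 0], "angular": [0, 0, 0], "hand": 0}, {"translation": [0.022, -0.05, 0], "angular": [0, 0, 0], "hand": 0}, {"translation": [0.022, -0.05, 0], "angular": [0, 0, 0], "hand": 0}, {"translation": [0.022, -0.05, 0], "angular": [0, 0, 0], "hand": 0}, {"translation": [0.022, -0.05, 0], "angular": [0, 0, 0], "hand": 0}, {"translation": [0.02, -0.045, 0], "angular": [0, 0, 0], "hand": 0}, {"translation": [0.02, -0.04, 0], "angular": [0, 0, 0], "hand": 0}, {"translation": [0, 0, 0], "angular": [0, 0, 0], "hand": 0}]}}

```text
time_s: 2.4
eef_pos: [0.6645, 0.0247, 0.29]
eef_rot: [-0.0, 0.993, -0.121, -0.001]
wrist_force: [0.3, -0.3, -0.2]
opening: 0.002
```

```bash
cat >> h.py <<'E'
O=np.array([.5137,.0671,0]);BX=np.array([-.9694,.2453,0]);BY=np.array([-.2453,-.9694,0])
def st(ctrl):
    o=ctrl.get_obs();p=o["eef_pos"]-O
    q=o["eef_rot"];r=R.from_quat([q[1],q[2],q[3],q[0]]).as_matrix()
    print("t",o["time_s"],"box x,y,z mm",np.round(1e3*np.array([p@BX,p@BY,p[2]]),1),"toolx yaw",np.degrees(np.arctan2(r[1,0],r[0,0])),"toolz",r[:,2].round(3),"F",o["wrist_force"].round(2),"F box x",(o["wrist_force"]@BX).round(2),"op",o["opening"])
def snap(ctrl,n,tag):
    c=ctrl.camera(n);cv2.imwrite(f"pics/{n}{tag}.png",c["img"][:,:,::-1]);pickle.dump(c,open(f"pics/{n}{tag}.pkl","wb"));return c
def zoom(c,x,y,w,h,f,name):
    cv2.imwrite(f"pics/{name}.png",cv2.resize(np.ascontiguousarray(c["img"][y:y+h,x:x+w,::-1]),None,fx=f,fy=f,interpolation=cv2.INTER_CUBIC))
E
python3 - <<'E'
from h import *
from bench import ctrl
st(ctrl); zoom(snap(ctrl,"scene","1"),260,90,160,130,5,"s1z")
E
```

```text
t 2.4 box x,y,z mm [-156.6    4.1  290. ] toolx yaw -13.949596584688083 toolz [-0.001  0.001 -1.   ] F [ 0.29 -0.31 -0.19] F box x -0.36 op 0.0021501777016960395
```

View pics/s1z.png

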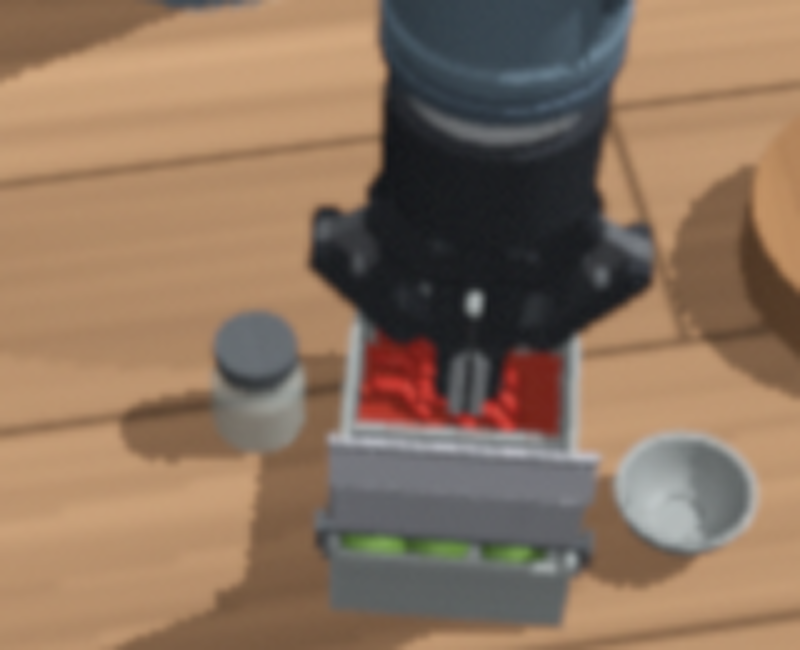

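The view shows the closed fingers in line with the middle of the cover. The cover's top edge is at about (330–600, 440–460) in the zoom. By parallax the fingers are behind the cover, at box x = -157 mm. I'll go down and forward, staying short of contact.

Call:
{"fn": "apply_moves", "kwargs": {"plan": [{"translation": [0, -0.004, 0.038], "angular": [0, 0, 0], "hand": 0}, {"translation": [0, 0, 0.038], "angular": [0, 0, 0], "hand": 0}, {"translation": [0, 0, 0.038], "angular": [0, 0, 0], "hand": 0}, {"translation": [0, 0, 0.038], "angular": [0, 0, 0], "hand": 0}, {"translation": [-0.013, 0, 0], "angular": [0, 0, 0], "hand": 0}, {"translation": [-0.012, 0, 0], "angular": [0, 0, 0], "hand": 0}, {"translation": [0, 0, 0], "angular": [0, 0, 0], "hand": 0}]}}

```text
time_s: 3.32
eef_pos: [0.6407, 0.0319, 0.1419]
eef_rot: [0.0, 0.992, -0.123, 0.002]
wrist_force: [0.4, -0.6, 0.1]
opening: -0.0
```

```bash
python3 - <<'E'
from h import *
from bench import ctrl
st(ctrl); zoom(snap(ctrl,"scene","2"),260,90,160,130,5,"s2z")
E
```

```text
t 3.325 box x,y,z mm [-131.7    3.   141.9] toolx yaw -14.156747373299641 toolz [ 0.003 -0.    -1.   ] F [ 0.41 -0.64  0.1 ] F box x -0.55 op -0.0001309753538809384
```

View pics/s2z.png

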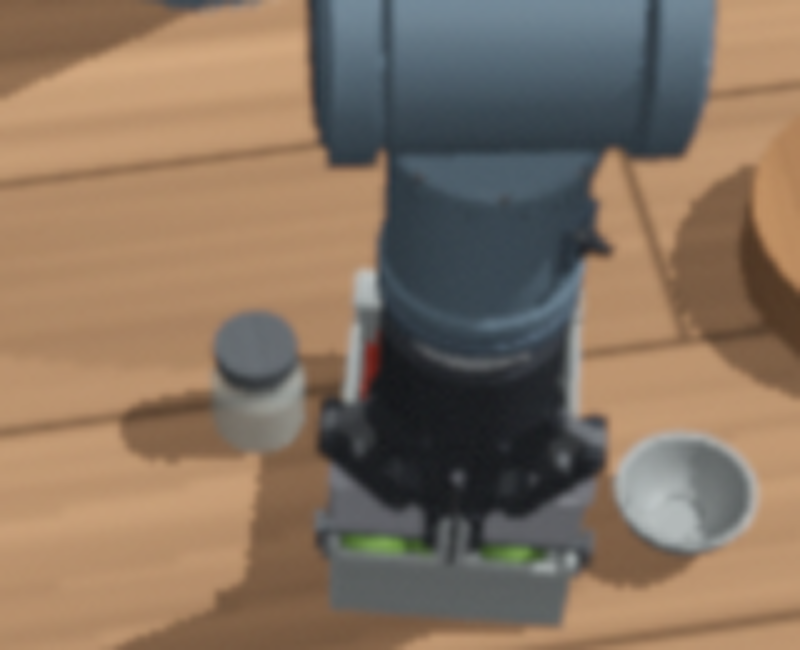

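The fingers are behind the cover, with the tip down at about (450,550) and no force on the wrist. Now I'll begin the fold.

Call:
{"fn": "apply_moves", "kwargs": {"plan": [{"translation": [-0.006, 0, 0], "angular": [0, 0, 0], "hand": 0}, {"translation": [-0.006, 0, 0], "angular": [0, 0, 0], "hand": 0}, {"translation": [-0.006, 0, 0], "angular": [0, 0, 0], "hand": 0}, {"translation": [-0.006, 0, 0], "angular": [0, 0, 0], "hand": 0}, {"translation": [-0.006, 0, 0], "angular": [0, 0, 0], "hand": 0}, {"translation": [-0.006, 0, 0], "angular": [0, 0, 0], "hand": 0}, {"translation": [-0.006, 0, 0], "angular": [0, 0, 0], "hand": 0}, {"translation": [-0.006, 0, 0.001], "angular": [0, 0, 0], "hand": 0}, {"translation": [-0.006, 0, 0.001], "angular": [0, 0, 0], "hand": 0}, {"translation": [-0.006, 0, 0.001], "angular": [0, 0, 0], "hand": 0}]}}

```text
time_s: 4.62
eef_pos: [0.5819, 0.0466, 0.1362]
eef_rot: [0.0, 0.992, -0.123, 0.0]
wrist_force: [0.8, 0.4, 1.2]
opening: 0.002
```

```bash
python3 - <<'E'
from h import *
from bench import ctrl
st(ctrl); zoom(snap(ctrl,"scene","3"),260,90,160,130,5,"s3z");snap(ctrl,"wrist","3")
E
```

```text
t 4.625 box x,y,z mm [-71.1   3.1 136.2] toolx yaw -14.162363502107503 toolz [ 0. -0. -1.] F [0.81 0.39 1.21] F box x -0.69 op 0.001544298095627248
```

View pics/s3z.png

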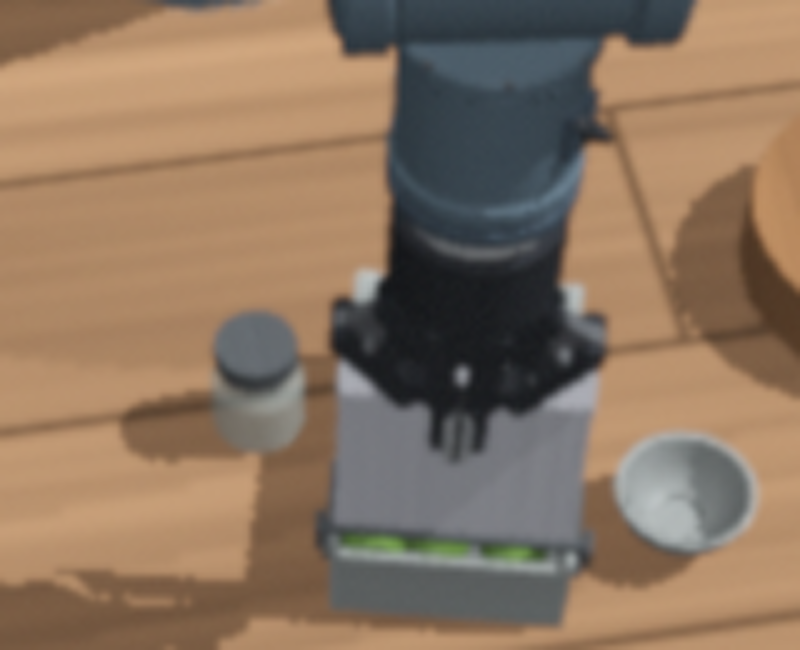

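View pics/wrist3.png

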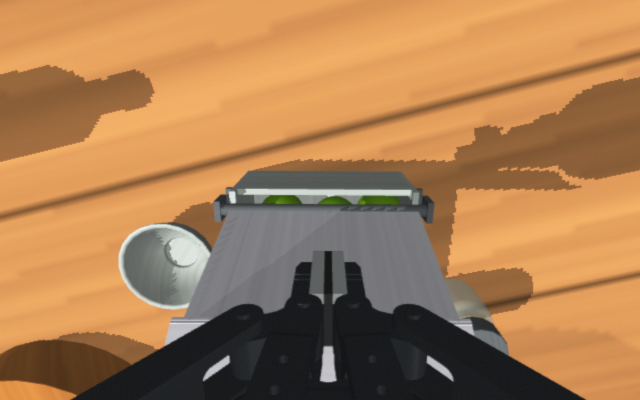

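The cover is being turned over at about 75°. The tip at (455,450) sits on the outer face below the step. I'll carry on along the arc.

Call:
{"fn": "apply_moves", "kwargs": {"plan": [{"translation": [-0.011, 0, 0.002], "angular": [0, 0, 0], "hand": 0}, {"translation": [-0.011, 0, 0.0035], "angular": [0, 0, 0], "hand": 0}, {"translation": [-0.009, 0, 0.006], "angular": [0, 0, 0], "hand": 0}, {"translation": [-0.008, 0, 0.006], "angular": [0, 0, 0], "hand": 0}, {"translation": [-0.007, 0, 0.008], "angular": [0, 0, 0], "hand": 0}, {"translation": [-0.006, 0, 0.008], "angular": [0, 0, 0], "hand": 0}, {"translation": [-0.005, 0, 0.009], "angular": [0, 0, 0], "hand": 0}, {"translation": [-0.003, 0, 0.009], "angular": [0, 0, 0], "hand": 0}]}}

```text
time_s: 5.72
eef_pos: [0.5236, 0.0613, 0.084]
eef_rot: [-0.0, 0.992, -0.123, -0.0]
wrist_force: [-1.1, 0.3, 0.4]
opening: 0.002
```

```bash
python3 - <<'E'
from h import *
from bench import ctrl
st(ctrl); zoom(snap(ctrl,"scene","4"),260,90,160,130,5,"s4z");snap(ctrl,"wrist","4")
E
```

```text
t 5.725 box x,y,z mm [-11.    3.2  84. ] toolx yaw -14.165815496199636 toolz [-0.001  0.    -1.   ] F [-1.11  0.34  0.39] F box x 1.16 op 0.0015681102763096786
```

View pics/s4z.png

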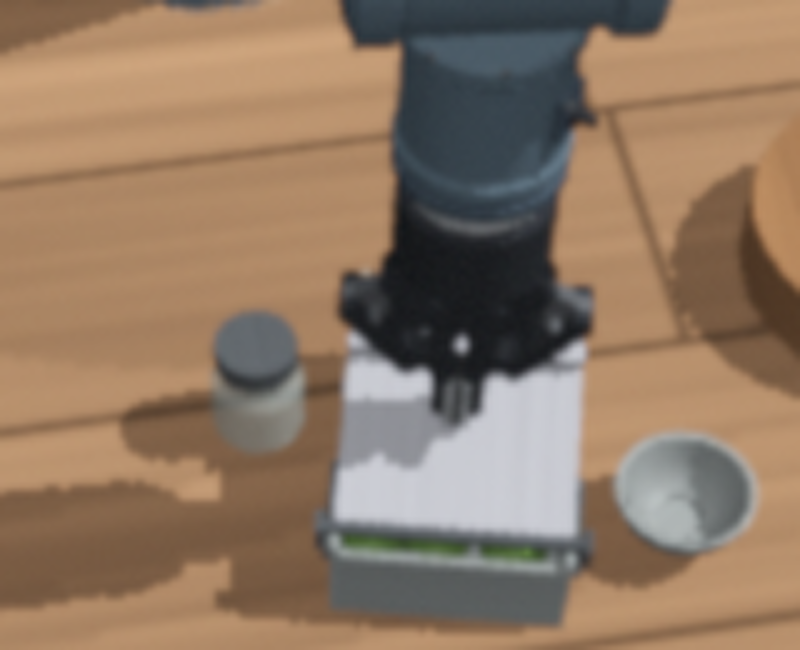

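View pics/wrist4.png

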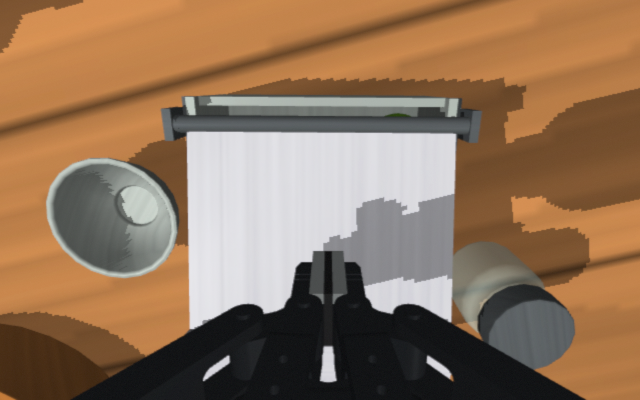

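The cover is at about 15° and the hinge bar is still drawn back. I'll press it down, with smaller steps at the end.

Call:
{"fn": "apply_moves", "kwargs": {"plan": [{"translation": [-0.001, 0, 0.007], "angular": [0, 0, 0], "hand": 0}, {"translation": [-0.001, 0, 0.007], "angular": [0, 0, 0], "hand": 0}, {"translation": [0, 0, 0.004], "angular": [0, 0, 0], "hand": 0}, {"translation": [0, 0, 0.002], "angular": [0, 0, 0], "hand": 0}, {"translation": [0, 0, 0], "angular": [0, 0, 0], "hand": 0}]}}

```text
time_s: 6.45
eef_pos: [0.522, 0.0617, 0.0646]
eef_rot: [0.0, 0.992, -0.123, -0.0]
wrist_force: [-0.7, -0.2, 1.0]
opening: -0.004
```

```bash
python3 - <<'E'
from h import *
from bench import ctrl
st(ctrl)
E
```

```text
t 6.45 box x,y,z mm [-9.4  3.2 64.6] toolx yaw -14.161742197798953 toolz [-0.  0. -1.] F [-0.72 -0.21  0.96] F box x 0.65 op -0.0038202208604137065
```

Fz is still only about 1 N, so I'll press a little further until it firms up.

Call:
{"fn": "apply_moves", "kwargs": {"plan": [{"translation": [0, 0, 0.001], "angular": [0, 0, 0], "hand": 0}, {"translation": [0, 0, 0], "angular": [0, 0, 0], "hand": 0}]}}

```text
time_s: 6.7
eef_pos: [0.5222, 0.0617, 0.064]
eef_rot: [0.0, 0.992, -0.123, -0.0]
wrist_force: [-0.8, 0.9, 1.3]
opening: 0.003
```

Call:
{"fn": "apply_moves", "kwargs": {"plan": [{"translation": [0, 0, 0.0007], "angular": [0, 0, 0], "hand": 0}, {"translation": [0, 0, 0], "angular": [0, 0, 0], "hand": 0}]}}

```text
time_s: 6.95
eef_pos: [0.5222, 0.0617, 0.0637]
eef_rot: [0.0, 0.992, -0.123, 0.0]
wrist_force: [-3.4, -0.5, 7.7]
opening: -0.001
```

```bash
python3 - <<'E'
from h import *
from bench import ctrl
st(ctrl); zoom(snap(ctrl,"scene","5"),260,90,160,130,5,"s5z");snap(ctrl,"wrist","5")
E
```

```text
t 6.95 box x,y,z mm [-9.6  3.2 63.7] toolx yaw -14.1563583094074 toolz [ 0. -0. -1.] F [-3.44 -0.52  7.71] F box x 3.21 op -0.0009863461780587229
```

View pics/s5z.png

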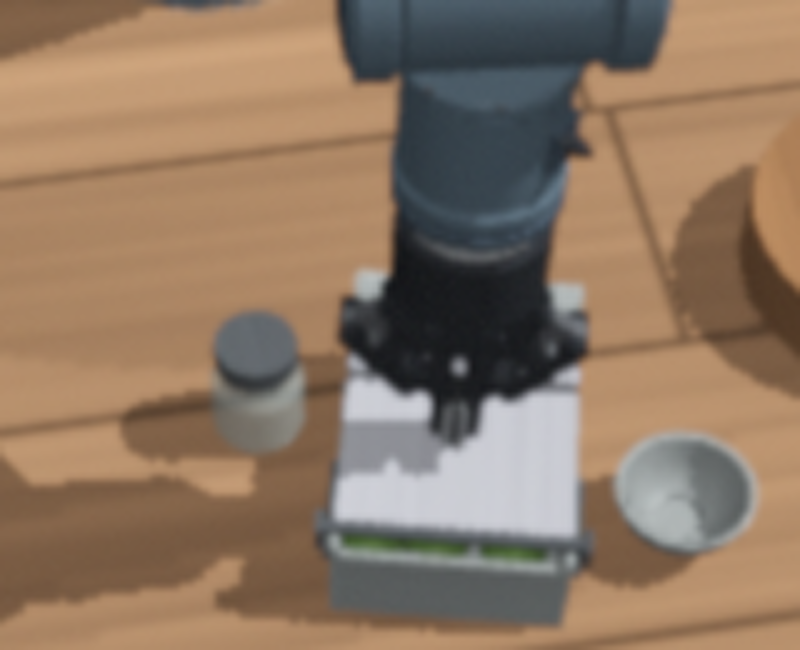

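View pics/wrist5.png

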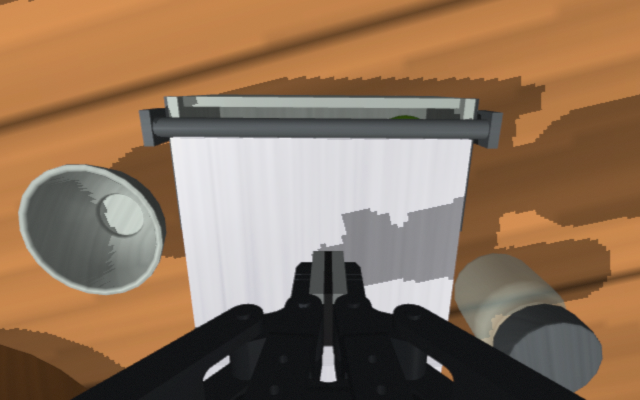

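The cover is flat: tip at 63.7 mm, 7.7 N down, hinge bar still back. Now I'll slide along the skin to the step, keeping it pressed.

Call:
{"fn": "apply_moves", "kwargs": {"plan": [{"translation": [-0.003, 0, 0], "angular": [0, 0, 0], "hand": 0}, {"translation": [-0.003, 0, 0], "angular": [0, 0, 0], "hand": 0}, {"translation": [-0.003, 0, 0], "angular": [0, 0, 0], "hand": 0}, {"translation": [-0.003, 0, 0], "angular": [0, 0, 0], "hand": 0}]}}

```text
time_s: 7.55
eef_pos: [0.5114, 0.0645, 0.0637]
eef_rot: [0.0, 0.992, -0.123, 0.001]
wrist_force: [3.7, -1.2, 5.2]
opening: -0.0
```

```bash
python3 - <<'E'
from h import *
from bench import ctrl
st(ctrl)
E
```

```text
t 7.55 box x,y,z mm [ 1.5  3.1 63.7] toolx yaw -14.171054721847302 toolz [ 0.002 -0.    -1.   ] F [ 3.71 -1.16  5.25] F box x -3.88 op -6.29704569729783e-05
```

Call:
{"fn": "apply_moves", "kwargs": {"plan": [{"translation": [-0.003, 0, 0.0003], "angular": [0, 0, 0], "hand": 0}, {"translation": [-0.003, 0, 0], "angular": [0, 0, 0], "hand": 0}, {"translation": [-0.003, 0, 0], "angular": [0, 0, 0], "hand": 0}]}}

```text
time_s: 7.92
eef_pos: [0.5029, 0.0667, 0.0637]
eef_rot: [0.0, 0.992, -0.123, 0.001]
wrist_force: [3.4, -0.7, 7.6]
opening: -0.002
```

```bash
python3 - <<'E'
from h import *
from bench import ctrl
st(ctrl); c=snap(ctrl,"wrist","6")
E
```

```text
t 7.925 box x,y,z mm [10.3  3.  63.7] toolx yaw -14.16672279248559 toolz [ 0.003 -0.    -1.   ] F [ 3.4  -0.72  7.56] F box x -3.47 op -0.0022625961824108655
```

View pics/wrist6.png

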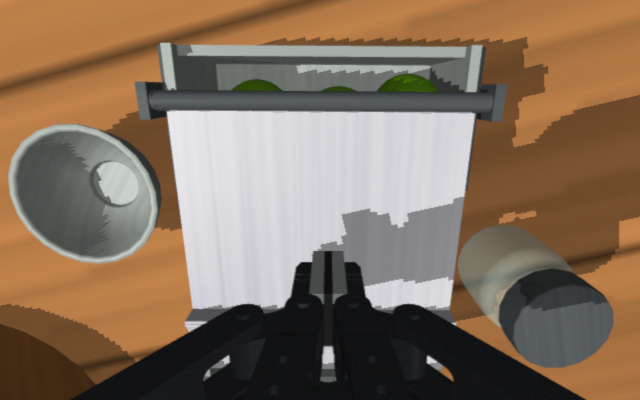

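```bash
python3 - <<'E'
from h import *
for t,r in [("5",128),("6",101)]:
    c=pickle.load(open(f"pics/wrist{t}.pkl","rb"));p=onz(c,320,r,.066)-O;print("bar box x",p@BX)
p=onz(c,195,312,.07)-O;print("step",p@BX,p@BY)
E
```

```text
bar box x -0.07168912416172066
bar box x -0.06196585408294394
step 0.030100467786358626 -0.057066464106396285
```

The bar has moved about 10 mm with the cover flat, partly from drag. The step is about 9 mm ahead of the finger, so I'll continue.

Call:
{"fn": "apply_moves", "kwargs": {"plan": [{"translation": [-0.003, 0, 0], "angular": [0, 0, 0], "hand": 0}, {"translation": [-0.003, 0, 0], "angular": [0, 0, 0], "hand": 0}, {"translation": [-0.003, 0, 0], "angular": [0, 0, 0], "hand": 0}, {"translation": [-0.003, 0, 0], "angular": [0, 0, 0], "hand": 0}]}}

```text
time_s: 8.48
eef_pos: [0.4913, 0.0697, 0.0637]
eef_rot: [-0.0, 0.992, -0.123, 0.001]
wrist_force: [4.0, -0.7, 6.9]
opening: -0.001
```

Call:
{"fn": "apply_moves", "kwargs": {"plan": [{"translation": [-0.003, 0, 0], "angular": [0, 0, 0], "hand": 0}, {"translation": [-0.003, 0, 0], "angular": [0, 0, 0], "hand": 0}, {"translation": [-0.003, 0, 0], "angular": [0, 0, 0], "hand": 0}]}}

```text
time_s: 8.85
eef_pos: [0.4827, 0.0718, 0.0636]
eef_rot: [-0.0, 0.992, -0.123, 0.002]
wrist_force: [6.1, -1.0, 6.5]
opening: 0.0
```

```bash
python3 - <<'E'
from h import *
from bench import ctrl
st(ctrl); c=snap(ctrl,"wrist","7"); zoom(snap(ctrl,"scene","7"),260,90,160,130,5,"s7z")
E
```

```text
t 8.85 box x,y,z mm [31.2  3.1 63.6] toolx yaw -14.167938091323636 toolz [ 0.003 -0.    -1.   ] F [ 6.11 -0.99  6.54] F box x -6.17 op 0.0003043830602938452
```

View pics/wrist7.png

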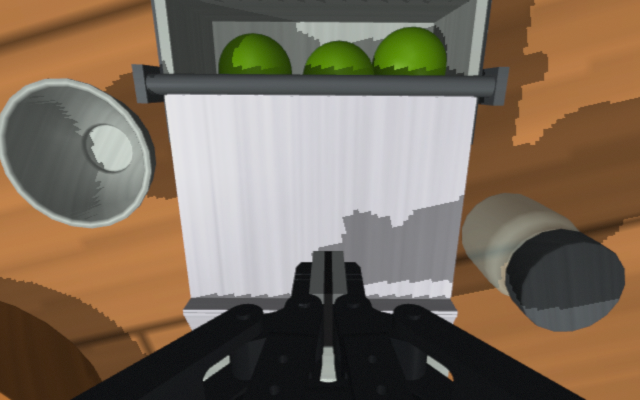

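View pics/s7z.png

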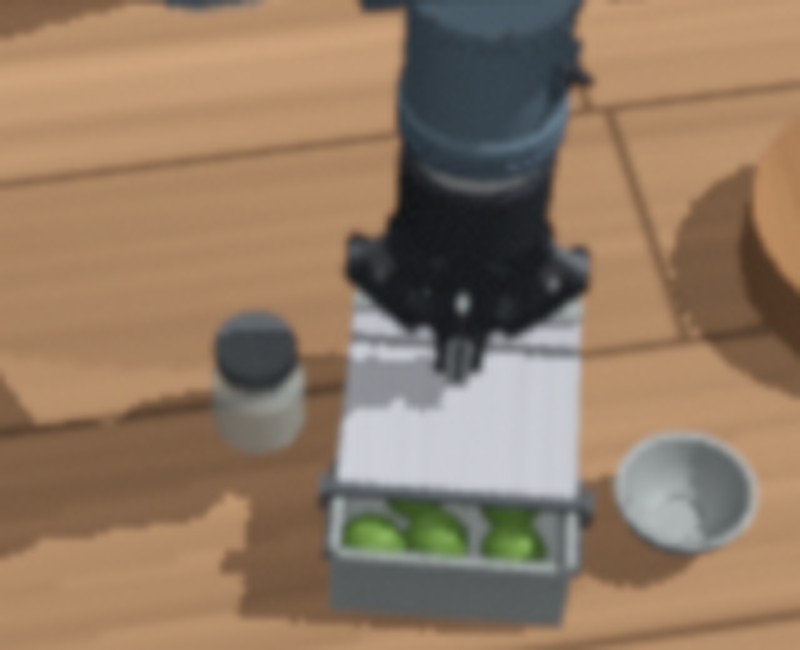

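The finger is now against the step (6 N), and the bar has moved well forward. I'll continue in small rows until the stop shows in the force.

Call:
{"fn": "apply_moves", "kwargs": {"plan": [{"translation": [-0.002, 0, 0], "angular": [0, 0, 0], "hand": 0}, {"translation": [-0.002, 0, 0], "angular": [0, 0, 0], "hand": 0}]}}

```text
time_s: 9.2
eef_pos: [0.4789, 0.0727, 0.0636]
eef_rot: [0.0, 0.992, -0.123, 0.002]
wrist_force: [4.4, -1.8, 6.0]
opening: -0.003
```

Call:
{"fn": "apply_moves", "kwargs": {"plan": [{"translation": [-0.001, 0, 0], "angular": [0, 0, 0], "hand": 0}, {"translation": [-0.001, 0, 0], "angular": [0, 0, 0], "hand": 0}]}}

```text
time_s: 9.45
eef_pos: [0.4784, 0.0729, 0.0639]
eef_rot: [0.0, 0.992, -0.123, 0.003]
wrist_force: [10.4, -4.0, 1.1]
opening: 0.001
```

```bash
python3 - <<'E'
from h import *
from bench import ctrl
st(ctrl); c=snap(ctrl,"wrist","8"); zoom(c,120,20,400,120,2,"w8z")
E
```

```text
t 9.45 box x,y,z mm [35.7  3.  63.9] toolx yaw -14.17051002458954 toolz [ 0.006 -0.001 -1.   ] F [10.39 -4.    1.14] F box x -11.05 op 0.0007680651021960049
```

View pics/w8z.png

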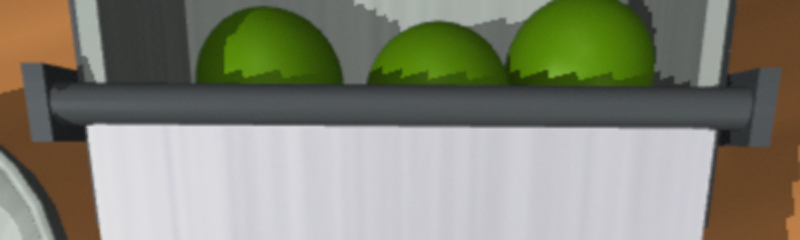

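The force rose to 11 N at 35.7 mm, against a predicted home position of 35 mm. I'll confirm with a bit more press and push.

Call:
{"fn": "apply_moves", "kwargs": {"plan": [{"translation": [0, 0, 0.001], "angular": [0, 0, 0], "hand": 0}, {"translation": [-0.001, 0, 0], "angular": [0, 0, 0], "hand": 0}, {"translation": [-0.001, 0, 0], "angular": [0, 0, 0], "hand": 0}, {"translation": [0, 0, 0], "angular": [0, 0, 0], "hand": 0}]}}

```text
time_s: 10.0
eef_pos: [0.4783, 0.0729, 0.0638]
eef_rot: [0.0, 0.992, -0.123, 0.005]
wrist_force: [12.3, -3.5, 2.9]
opening: 0.003
```

```bash
python3 - <<'E'
from h import *
from bench import ctrl
st(ctrl); c=snap(ctrl,"wrist","9")
for t in "789":
  c=pickle.load(open(f"pics/wrist{t}.pkl","rb"));g=cv2.cvtColor(c["img"],cv2.COLOR_RGB2GRAY)[:,300:340].mean(1)
  d=np.diff(g[:130]);r=int(np.argmax(d));p=onz(c,320,r+.5,.064)-O;print(t,"bar/skin edge row",r,"box x",p@BX)
E
```

```text
t 10.0 box x,y,z mm [35.8  3.  63.8] toolx yaw -14.184366648379077 toolz [ 0.01  -0.002 -1.   ] F [12.31 -3.47  2.87] F box x -12.78 op 0.002757305217553939
7 bar/skin edge row 94 box x -0.043500538207855356
8 bar/skin edge row 82 box x -0.04338150775244758
9 bar/skin edge row 82 box x -0.04333585656794982
```

Both the bar edge (-43 mm, so its axis is about -49 mm) and the force say it's home. I'll back off slightly and lift straight up.

Call:
{"fn": "apply_moves", "kwargs": {"plan": [{"translation": [0.0025, 0, -0.0005], "angular": [0, 0, 0], "hand": 0}, {"translation": [0.001, 0, -0.002], "angular": [0, 0, 0], "hand": 0}, {"translation": [0, 0, -0.01], "angular": [0, 0, 0], "hand": 0}, {"translation": [0, 0, -0.03], "angular": [0, 0, 0], "hand": 0}, {"translation": [0, 0, -0.04], "angular": [0, 0, 0], "hand": 0}, {"translation": [0, 0, -0.04], "angular": [0, 0, 0], "hand": 0}, {"translation": [0.04, 0, -0.03], "angular": [0, 0, 0], "hand": 0}, {"translation": [0.05, 0, 0], "angular": [0, 0, 0], "hand": 0}, {"translation": [0.04, 0, 0], "angular": [0, 0, 0], "hand": 0}, {"translation": [0, 0, 0], "angular": [0, 0, 0], "hand": 0}]}}

```text
time_s: 11.3
eef_pos: [0.6032, 0.0407, 0.2121]
eef_rot: [-0.0, 0.992, -0.124, -0.002]
wrist_force: [-0.0, 0.0, 0.3]
opening: -0.001
```

```bash
python3 - <<'E'
from h import *
from bench import ctrl
st(ctrl); c=snap(ctrl,"wrist","10");s=snap(ctrl,"scene","10"); zoom(s,260,90,160,130,5,"s10z")
E
```

```text
t 11.3 box x,y,z mm [-93.2   3.7 212.1] toolx yaw -14.22130850135027 toolz [-0.004  0.001 -1.   ] F [-0.05  0.03  0.32] F box x 0.06 op -0.0007703016790023146
```

View pics/s10z.png

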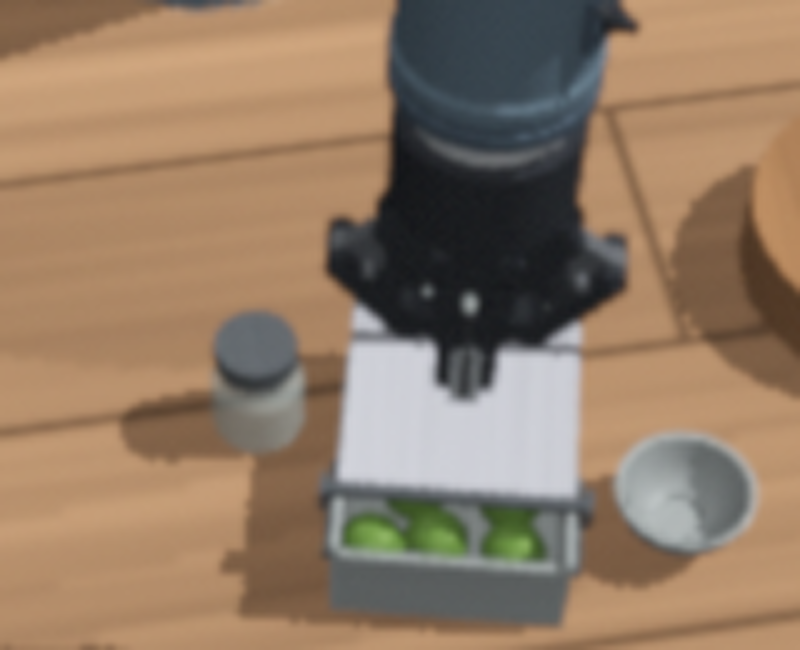

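View pics/wrist10.png

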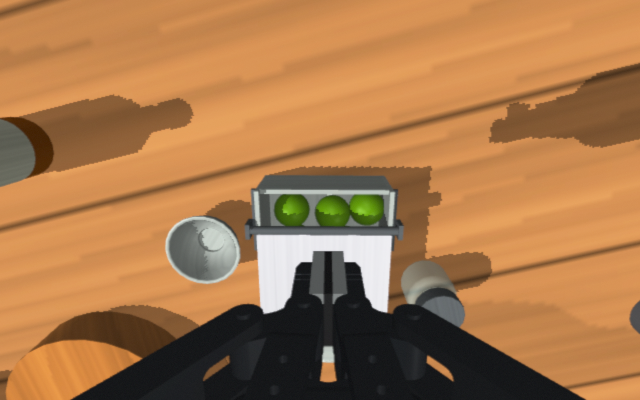

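The cover stays down with the hand away. I'll move clear to check the lip.

Call:
{"fn": "apply_moves", "kwargs": {"plan": [{"translation": [0, 0, -0.04], "angular": [0, 0, 0], "hand": 0}, {"translation": [0, 0.03, -0.04], "angular": [0, 0, 0], "hand": 0}, {"translation": [0, 0.05, 0], "angular": [0, 0, 0], "hand": 0}, {"translation": [0, 0.05, 0], "angular": [0, 0, 0], "hand": 0}, {"translation": [0, 0.05, 0], "angular": [0, 0, 0], "hand": 0}, {"translation": [0, 0.05, 0], "angular": [0, 0, 0], "hand": 0}, {"translation": [0, 0.05, 0], "angular": [0, 0, 0], "hand": 0}, {"translation": [0, 0.04, 0], "angular": [0, 0, 0], "hand": 0}, {"translation": [0, 0.02, 0], "angular": [0, 0, 0], "hand": 0}, {"translation": [0, 0, 0], "angular": [0, 0, 0], "hand": 0}]}}

```text
time_s: 12.65
eef_pos: [0.5192, -0.2882, 0.294]
eef_rot: [-0.0, 0.992, -0.124, -0.0]
wrist_force: [-0.3, 0.2, -0.7]
opening: 0.0
```

```bash
python3 - <<'E'
from h import *
from bench import ctrl
st(ctrl); t=snap(ctrl,"top","11");s=snap(ctrl,"scene","11")
a=cv2.resize(np.ascontiguousarray(t["img"][165:265,225:345,::-1]),None,fx=3.3,fy=4,interpolation=cv2.INTER_CUBIC)
b=cv2.resize(np.ascontiguousarray(s["img"][130:230,290:410,::-1]),None,fx=3.3,fy=4,interpolation=cv2.INTER_CUBIC)
cv2.imwrite("pics/f11.png",np.hstack([a,b]))
for n,c in (("top",t),("scene",s)):
    c0=pickle.load(open(f"pics/{n}0.pkl","rb"))
    d=(np.abs(c0["img"].astype(int)-c["img"]).max(2)>60).astype(np.uint8)
    print(n,[x.tolist() for x in cv2.connectedComponentsWithStats(d)[2][1:] if x[4]>25])
E
```

```text
t 12.65 box x,y,z mm [-92.5 343.1 294. ] toolx yaw -14.244563685901554 toolz [-0.001  0.001 -1.   ] F [-0.28  0.22 -0.71] F box x 0.32 op 0.00038374297178877154
top [[370, 157, 219, 146, 10951], [285, 181, 33, 10, 73], [317, 192, 45, 18, 400], [562, 205, 8, 6, 29], [265, 206, 48, 45, 1532], [517, 250, 70, 27, 1064], [410, 285, 11, 12, 77], [536, 290, 18, 5, 49], [453, 299, 26, 21, 265], [369, 300, 74, 33, 1240], [481, 303, 15, 6, 59], [458, 312, 182, 88, 7484], [256, 315, 77, 73, 3412], [324, 322, 91, 78, 3271], [414, 339, 100, 38, 2188], [601, 340, 39, 7, 109], [184, 345, 87, 55, 2642], [599, 377, 5, 14, 38], [593, 395, 12, 5, 32]]
scene [[41, 0, 86, 82, 2563], [93, 0, 32, 11, 210], [161, 0, 23, 4, 62], [378, 0, 13, 16, 116], [148, 2, 47, 23, 207], [141, 8, 19, 21, 69], [125, 15, 21, 13, 170], [321, 14, 38, 45, 1128], [358, 15, 35, 17, 392], [133, 39, 80, 94, 4057], [227, 55, 16, 7, 60], [211, 91, 13, 6, 42], [32, 106, 67, 48, 1581], [328, 152, 51, 37, 1419], [100, 211, 3, 14, 27], [280, 213, 39, 13, 149], [295, 216, 46, 11, 190]]
```

View pics/f11.png

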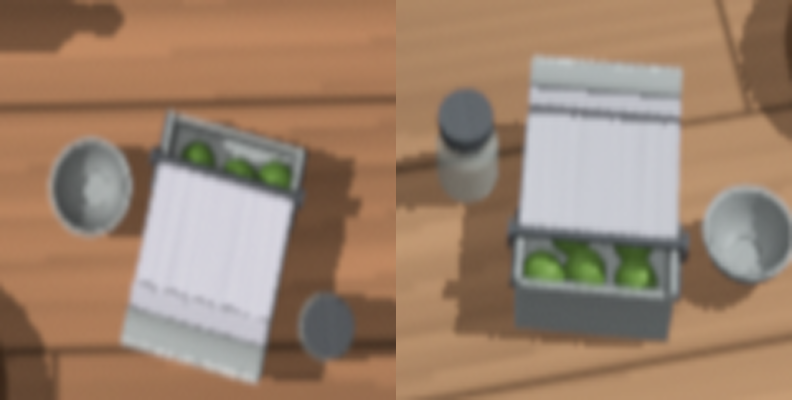

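View pics/top11.png

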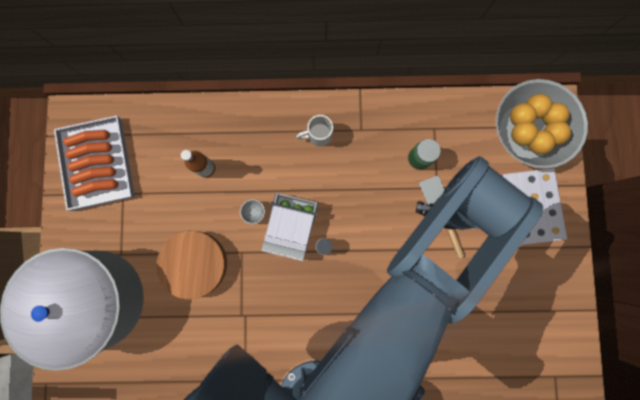

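Both views show the cover flat with its edge under the lip and the neighbours unmoved. I'll make one last check of the bar position, then hand in.

```bash
python3 - <<'E'
from h import *
from bench import ctrl
t=pickle.load(open("pics/top11.pkl","rb"));s=pickle.load(open("pics/scene11.pkl","rb"))
for c,x,y,P in ((t,225,165,[(155,155),(298,200)]),(s,290,130,[(513-396,233),(683-396,243)])):
    print([round(float((onz(c,x+u/3.3-.4,y+v/4-.4,.062)-O)@BX),4) for u,v in P])
ctrl.hand_in()
E
```

```text
[-0.0501, -0.0468]
[-0.0515, -0.0483]
the job is handed in; nothing more can be done
```

The garnish box is shut. The cover is folded flat, its free edge is tucked under the lip, and the job was handed in at about 12.7 s of the 48 s allowed.

**How it was done**
- With the fingers closed, I came down behind the cover and pushed on its outer face, following the arc until it lay flat.
- Pressing with about 8 N, I slid towards the lip and pushed against the thumb step until the force rose to about 12 N at the stop. Then I lifted clear.
- Nothing was gripped, and the highest wrist force I read was about 13 N.

**Last checks**
- **Hinge bar:** four readings from two cameras put it at -47 to -51 mm in the box frame, where home is -49 mm.
- **Cover:** it stayed flat under the lip for about 2.5 s after the hand left. The hand was well clear, with no real force on the wrist.
- **Other things on the counter:** the bowl and spice jar beside the box, and the other bystanders in view, look unmoved. The arm hid part of the spatula and the skewer cup in the top view, so I did not check those two fully. The hand never went down near them.

**One difference from the plan:** friction under the pressed fingertip carried the cover most or all of the way home before the finger reached the thumb step. It was flat and held down the whole time.

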